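# Make up two meat-grinder accessory kits

### The arm

A 6-joint arm with a two-finger parallel gripper is mounted at the origin on the work surface. World frame = base frame: x ahead of the robot, y to its left, z up, the work surface at z = 0. Lengths are in mm, angles in rad, forces in N, time in s.
With the tool pointing down it reaches from about 350 to 875 mm from the base axis. Payload 4.2 kg.
Tool frame: the origin (TCP) lies at the very end of the fingers, on their centre line; the grasp point (between the pads) lies 19 mm behind it; z points along the fingers, y is the line along which they close (so a half turn about z gives the same grasp; the last joint's range is limited). The gripper opens to 85 mm and grips with 20 to 120 N. Pads are 22 mm wide; open, the fingers measure 114 mm over their backs; the gripper's body (76 mm by 85 mm) begins 54 mm behind the grasp point. The pads swing forward as they close: fully open they stand 13 mm farther back than shut.
Start: joints at [-1.084, 0.385, 0.008, 0, -1.194, -0.259], TCP at [141.164, -608.828, 231.312] pointing down, gripper open.
Joint ranges: [-3.14, 3.14], [-1.21, 2.06], [-1.07, 1.41], [-3.16, 2.05], [-2.99, -0.16], [-3.1, 3.1]. Speed limits (rad/s): [2.79, 2.79, 3.14, 3.14, 3.14, 3.14].

### API

Orientations are given as a unit quaternion [x, y, z, w].
In Python, from bench import arm gives the robot as it stands. The module is installed in compiled form; this text tells all that it offers.
- The arm moves only by the tool drive_tool, never from a script. Its argument "targets" is a list of rows, each a list of 5 numbers: the closure, from -1 (fully open) to 1 (shut), then the shift along the tool's x, y, z in mm, then the turn about the tool's z in degrees. In form: [[grip, tx, ty, tz, roll], ...]. A call has 1 to 12 rows; each row is the pose to reach, as a shift and turn from the pose commanded when the call began, along the tool's axes at that moment; what a row does not reach only later rows make up. A row lasts 1/10 s, in which the tool goes at most 50 mm and 8.59 degrees, less where a joint would pass 70% of its speed; a pose out of reach is approached as far as the arm can. A call with a gripper value outside its range is refused whole. The fingers move at their own pace and stop on an object; the grip force is fixed at half the most. Time passes only in rows, so rows that repeat a pose let the fingers close. It gives the time, the measured TCP pose, the force, the opening and the grip force at its end, in the units of the state.
- arm.read_state(): the state, without advancing time (a new reading comes with each control period).
- arm.get_image(name): name is "side" or "top" or "wrist"; returns the picture (384x512x3 uint8, blue, green, red); there is no depth.
- arm.camera_params(name): a dict with "fov_y" (degrees; the focal length in pixels is half the picture's height over the tangent of half this angle, whatever the lens; pixels are square), "cx", "cy" (the principal point, pixels), "rvec" (rotation vector, rad) and "tvec" (3), from world to camera coordinates, as OpenCV has them; the wrist camera has in their place "tool_from_camera" (4x4, takes a point from camera to tool coordinates, whose origin is the TCP and whose axes are the flange's). Camera axes: x right, y down, z forward; pixel columns grow to the right and rows downward; lengths in mm; the calibration is good to about 2 mm. A picture is of the moment at which its call begins: read the wrist's pose just before it. camera_params takes no time and is no camera call.
- arm.job_done(): hands the job in; it is judged then, once.
The state is a dict: "clock": time; "joints": joint angles; "joint_vel": joint speeds; "joint_efforts": joint torques, N m; "position": TCP position; "ee_rot": TCP orientation; "contact_force": force on the tool from outside, world axes, zero at the start; "wrist_torque": the same for the moment, N m; "gripper_width": finger opening in mm; "grasp_force": force on a finger pad.
Only numpy, scipy, OpenCV 4.12 (cv2) and the standard library are available. Lean on these libraries where they do the work, as an engineer would, in place of code of your own. Each camera call takes 0.05 s, during which the arm holds its last target. There are 200 camera calls.

### The job

Make up the two accessory kits for the meat grinder: the white sausage funnel and the red-hubbed grating drum go in the blue tray; the grey kibbe former, the green-hubbed drum and the orange pusher go in the brown tray. Stand each part upright on the floor of a round well of its own, any well of the right tray, near its middle. Leave the spare black funnel and the yellow-hubbed drum standing where they are.

Things in the scene. Friction and masses are not known exactly. Their poses are not given: they have to be found in the camera images.
- white_funnel: White sausage funnel standing on its flange, 100 mm high, tallest of the stock: flange 54 mm diameter, 6 mm thick, a cone from 42 mm to 25 mm diameter at 45 mm height, then a straight tube (24 mm) up to a dark mouth; take it by the tube. Round, loose, upright on the counter at the start; origin: centre of its underside, z up its axis.
- red_drum: Steel grating drum on end, 54 mm diameter, 48 mm high, with a solid round red plastic hub (26 mm diameter) rising from the middle of its top, from 48 to 86 mm height; take it by the hub (a 38 mm collar, 3 mm thick, lies at the hub's foot). Round, loose, upright on the counter at the start; origin: centre of its underside, z up its axis.
- green_drum: Steel grating drum on end, 54 mm diameter, 48 mm high, with a solid round green plastic hub (26 mm diameter) rising from the middle of its top, from 48 to 86 mm height; take it by the hub (a 38 mm collar, 3 mm thick, lies at the hub's foot). Round, loose, upright on the counter at the start; origin: centre of its underside, z up its axis.
- kibbe_former: Light grey plastic kibbe former standing on its disc: disc 54 mm diameter, 8 mm thick, with four dark windows, and in its middle a round post, 26 mm diameter, straight up to 74 mm, with a domed top at 86 mm; take it by the post. Round, loose, upright on the counter at the start; origin: centre of its underside, z up its axis.
- pusher: Orange food pusher standing on its foot: foot 52 mm diameter, 8 mm thick, stem 25 mm diameter up to 50 mm, then a cylindrical grip 32 mm diameter from 50 to 88 mm height; take it by the grip. Round, loose, upright on the counter at the start; origin: centre of its underside, z up its axis.
- black_funnel: Spare, stays where it is: black funnel, 85 mm high, otherwise shaped like the white one (flange 54 mm, tube 24 mm). Round, loose, upright on the counter at the start; origin: centre of its underside, z up its axis. The stock stands mixed, about 100 mm apart, between the trays, with a tape roll and a small white box (both under 30 mm high) among it.
- yellow_drum: Spare, stays where it is: grating drum with a yellow hub, same shape and size as the red and green ones (54 mm diameter, hub 26 mm, 86 mm high). Round, loose, upright on the counter at the start; origin: centre of its underside, z up its axis.
- blue_tray: Blue kit tray, a flat slab with two wells. Fixed. 290 mm long (its x) by 100 mm wide (y), 12 mm high. Two white-floored round wells, 74 mm across, 8 mm deep (floor 4 mm above the counter), on its centre line at x = -70 and +70 mm. Origin: centre of its underside, z up. May be left or right of the stock, turned up to 0.2 rad.
- brown_tray: Brown (cardboard) kit tray, a flat slab with three wells. Fixed. 290 mm long (its x) by 100 mm wide (y), 12 mm high. Three white-floored round wells, 74 mm across, 8 mm deep (floor 4 mm above the counter), on its centre line at x = -95, 0 and +95 mm. Origin: centre of its underside, z up. May be left or right of the stock, turned up to 0.2 rad.
There are look-alikes about, which are no part of the job. What is shaped like the kibbe_former but pink or turquoise is not meant. Leave any purple look-alike of the black_funnel alone.

How it is judged (in metres and radians):
At the end, for the whole second after the job is handed in: Each part is in a well of its proper tray: within 12 mm of the well's centre along both tray axes, underside within 3 mm of its floor, upright within 0.1 rad, released and at rest; the black funnel and yellow drum stand upright (0.1 rad) within 25 mm of where they began ((x of white_funnel in the frame of blue_tray between -0.082 and -0.058 m or x of white_funnel in the frame of blue_tray between 0.058 and 0.082 m) and y of white_funnel in the frame of blue_tray between -0.012 and 0.012 m and z of white_funnel in the frame of blue_tray between 0.001 and 0.007 m and angle between each of white_funnel, red_drum, kibbe_former, green_drum, pusher, black_funnel, yellow_drum's own z axis and vertical below 0.1 rad and linear speed of each of white_funnel, red_drum, kibbe_former, green_drum, pusher below 0.02 m/s and angular speed of each of white_funnel, red_drum, kibbe_former, green_drum, pusher below 0.2 rad/s and (x of red_drum in the frame of blue_tray between -0.082 and -0.058 m or x of red_drum in the frame of blue_tray between 0.058 and 0.082 m) and y of red_drum in the frame of blue_tray between -0.012 and 0.012 m and z of red_drum in the frame of blue_tray between 0.001 and 0.007 m and (x of kibbe_former in the frame of brown_tray between -0.107 and -0.083 m or x of kibbe_former in the frame of brown_tray between -0.012 and 0.012 m or x of kibbe_former in the frame of brown_tray between 0.083 and 0.107 m) and y of kibbe_former in the frame of brown_tray between -0.012 and 0.012 m and z of kibbe_former in the frame of brown_tray between 0.001 and 0.007 m and (x of green_drum in the frame of brown_tray between -0.107 and -0.083 m or x of green_drum in the frame of brown_tray between -0.012 and 0.012 m or x of green_drum in the frame of brown_tray between 0.083 and 0.107 m) and y of green_drum in the frame of brown_tray between -0.012 and 0.012 m and z of green_drum in the frame of brown_tray between 0.001 and 0.007 m and (x of pusher in the frame of brown_tray between -0.107 and -0.083 m or x of pusher in the frame of brown_tray between -0.012 and 0.012 m or x of pusher in the frame of brown_tray between 0.083 and 0.107 m) and y of pusher in the frame of brown_tray between -0.012 and 0.012 m and z of pusher in the frame of brown_tray between 0.001 and 0.007 m and distance of each of black_funnel, yellow_drum from where it was at the start of the episode below 0.025 m); the robot touches nothing.
It fails at once if a spare (black funnel or yellow drum) is shifted by more than 25 mm or tipped over (distance of any of black_funnel, yellow_drum from where it was at the start of the episode above 0.025 m or angle between any of black_funnel, yellow_drum's own z axis and vertical above 0.5 rad).
It also fails if it takes over 120 s, if anything falls off the work surface, if the arm or the gripper's body presses on something with over 40 N, if the wrist force passes 120 N, or if a joint passes its speed limit or range.

## Working session

There is one attempt and no reset: what is moved stays moved. The work goes in short steps, Python scripts to look and compute and a tool call to move; the robot and the scene stay as the last step left them, time stands still between calls to the robot, and variables do not carry over. Pictures are saved under pics/ and viewed, at most 14 in all, crops included, and the job is handed in when it is done.

Besides the shell and the picture viewer there is one more tool, called after "Request:" as a command line: name --pt "numbers of a row" for each row, then --argument value for the rest. drive_tool: Moves the arm, as the interface text tells. Its arguments: {"type":"object","properties":{"targets":{"type":"array","items":{"type":"array","items":{"type":"number"}}}},"required":["targets"]}

```bash
mkdir -p pics
python3 - <<'E'
from bench import arm
import cv2
s=arm.read_state();print({k:s[k] for k in('clock','position','ee_rot','gripper_width')})
for n in('top','side','wrist'):
    print(n,arm.camera_params(n))
for n in('top','side'):
    cv2.imwrite(f'pics/{n}0.png',arm.get_image(n))
E
```

```text
{'clock': 0.0, 'position': array([ 141.22647663, -609.06606244,  231.95957666]), 'ee_rot': array([-1.13791677e-01,  9.93504539e-01, -4.20458403e-04, -8.78522270e-05]), 'gripper_width': 85.69503793710616}
top {'fov_y': 55.51509394433696, 'cx': 255.2624305822482, 'cy': 198.6272862634206, 'rvec': array([ 2.16893377, -2.19500108,  0.0848383 ]), 'tvec': array([ 21.61859855, 589.91903169, 883.06255695])}
side {'fov_y': 46.12648473551087, 'cx': 258.507221966437, 'cy': 197.42566367731595, 'rvec': array([ 0.05143282, -2.77423759,  1.39406778]), 'tvec': array([ 555.67980902,   46.67743696, 1155.37247153])}
wrist {'fov_y': 69.01368657917318, 'cx': 253.5198326148426, 'cy': 193.20486015643377, 'tool_from_camera': array([[-2.61031959e-04, -9.61019790e-01, -2.76479466e-01,
         6.93605001e+01],
       [ 9.99999351e-01,  5.58436185e-05, -1.13823502e-03,
        -1.00642125e+00],
       [ 1.10930600e-03, -2.76479584e-01,  9.61019151e-01,
        -1.43293110e+02],
       [ 0.00000000e+00,  0.00000000e+00,  0.00000000e+00,
         1.00000000e+00]])}
```

View pics/top0.png

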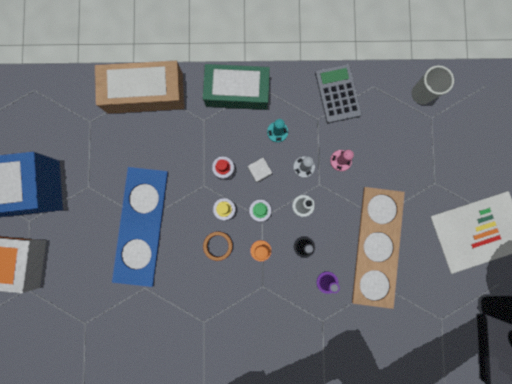

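View pics/side0.png

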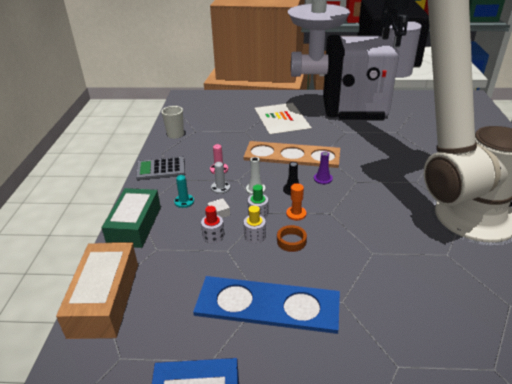

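The top view shows the blue tray at (140,227) and the brown tray at (379,248). The wanted parts:

| Part | Pixel | Could be confused with |
|---|---|---|
| White funnel | (303,206) | grey former, white box (260,170) |
| Kibbe former, grey | (305,166) | pink (342,160), turquoise (278,131) |
| Red drum | (223,167) | yellow drum (224,209) |
| Green drum | (260,210) | yellow drum (224,209) |
| Pusher, orange | (261,251) | tape roll (218,246) |

The spares are the black funnel (304,246) and the yellow drum (224,209). The purple look-alike is at (327,283).

The side view agrees.

```bash
cat > h.py <<'E'
import numpy as np, cv2
from scipy.spatial.transform import Rotation as R
from bench import arm
def K(p):
    f=192/np.tan(np.radians(p['fov_y']/2)); return f
def cast(name,uv,z,state=None):
    p=arm.camera_params(name);f=K(p)
    d=np.array([(uv[0]-p['cx'])/f,(uv[1]-p['cy'])/f,1.])
    if name=='wrist':
        T=p['tool_from_camera'];Rt=R.from_quat(state['ee_rot']).as_matrix()
        o=state['position']+Rt@T[:3,3]; d=Rt@T[:3,:3]@d
    else:
        M=cv2.Rodrigues(p['rvec'])[0]; o=-M.T@p['tvec']; d=M.T@d
    return o+d*(z-o[2])/d[2]
def tool(state,goal):
    "shift in tool axes from the measured pose to goal"
    return R.from_quat(state['ee_rot']).as_matrix().T@(np.array(goal)-state['position'])
E
python3 - <<'E'
from h import *
im=cv2.imread('pics/top0.png');hsv=cv2.cvtColor(im,cv2.COLOR_BGR2HSV)
# wells: bright blobs near trays
m=cv2.inRange(hsv,(0,0,150),(180,60,255))
for c in cv2.findContours(m,cv2.RETR_EXTERNAL,cv2.CHAIN_APPROX_NONE)[0]:
    if cv2.contourArea(c)<100: continue
    (x,y),(a,b),_=cv2.fitEllipse(c)
    if 100<y<310 and 100<x<420 and a/b>.8: print('blob',round(x),round(y),round(a),round(b),cast('top',(x,y),4).round(),cast('top',(x,y),48).round()[:2])
for n,lo,hi in[('red',(172,150,80),(180,255,255)),('yel',(22,150,80),(32,255,255)),('green',(60,120,60),(80,255,255)),('orange',(5,170,180),(14,255,255))]:
    m=cv2.inRange(hsv,lo,hi);m[:130]=0;m[:,420:]=0;m[:,:190]=0
    k,l,st,ce=cv2.connectedComponentsWithStats(m);i=1+st[1:,4].argmax();print(n,st[i],ce[i].round(1),cast('top',ce[i],75).round())
cv2.imwrite('pics/crop.png',cv2.resize(im[110:310,200:400],None,fx=3,fy=3,interpolation=cv2.INTER_CUBIC))
E
```

```text
blob 374 285 29 29 [ 373. -277.    4.] [ 380. -263.]
blob 137 254 27 29 [457. 314.   4.] [460. 299.]
blob 377 247 28 29 [ 467. -290.    4.] [ 470. -275.]
blob 260 210 21 21 [562.   4.   4.] [560.   4.]
blob 223 209 21 21 [567.  95.   4.] [565.  92.]
blob 303 205 21 21 [ 573. -106.    4.] [ 571. -100.]
blob 381 209 28 29 [ 561. -303.    4.] [ 559. -288.]
blob 144 198 27 29 [596. 296.   4.] [592. 283.]
blob 259 169 20 20 [667.   3.   4.] [660.   4.]
blob 222 167 20 21 [674.  97.   4.] [667.  94.]
red [228 164   1   3   3] [228. 165.] [666.  78.  75.]
yel [228 208   2   2   3] [228.7 208.7] [563.  77.  75.]
green [254 204  13  13 106] [259.9 210. ] [559.   4.  75.]Traceback (most recent call last):
  File "<stdin>", line 11, in <module>
ValueError: attempt to get argmax of an empty sequence
```

Run:
```python
from h import *
im=cv2.imread('pics/top0.png')
for n,c,z in[('kibbe',(304,167),8),('pusher',(261,251),8),('black',(304,247),6),('kibbe_top',(308,161),86),('push_top',(262,253),88)]: print(n,cast('top',c,z).round())
cv2.imwrite('pics/crop.png',cv2.resize(im[110:310,200:400],None,fx=3,fy=3,interpolation=cv2.INTER_CUBIC))
```

```text
kibbe [ 670. -110.    8.]
pusher [460.   2.   8.]
black [ 469. -106.    6.]
kibbe_top [ 672. -109.   86.]
push_top [461.   1.  88.]
```

View pics/crop.png

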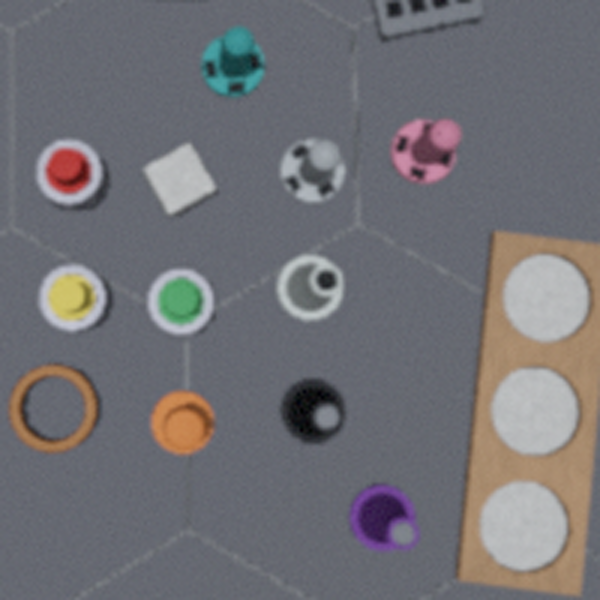

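The crop confirms the choices: the kibbe former is light grey at crop (313,170), the white funnel has a dark mouth at (326,280), and the red, green and orange parts are clear of their look-alikes. I'll take the kibbe former first, at about (670,-110).

```bash
cat > plan.py <<'E'
import sys
from h import *
s=arm.read_state();print(round(s['clock'],1),s['position'].round(1),tool(s,[float(a) for a in sys.argv[1:4]]).round(1))
E
python3 plan.py 670 -110 180
```

```text
0.1 [ 141.2 -609.1  232. ] [-628.   366.6   51.5]
```

Request:
drive_tool --pt "-1 -628 367 0 0" --pt "-1 -628 367 0 0" --pt "-1 -628 367 0 0" --pt "-1 -628 367 0 0" --pt "-1 -628 367 0 0" --pt "-1 -628 367 0 0" --pt "-1 -628 367 0 0" --pt "-1 -628 367 0 0" --pt "-1 -628 367 0 0" --pt "-1 -628 367 0 0" --pt "-1 -628 367 0 0" --pt "-1 -628 367 0 0"

```text
clock: 1.3
position: [578.1, -195.0, 230.3]
ee_rot: [-0.114, 0.994, 0.0, -0.001]
contact_force: [-0.5, -0.8, -4.6]
gripper_width: 85.3
grasp_force: 0.0
```

```bash
python3 plan.py 670 -110 180
```

```text
1.3 [ 578.1 -195.   230.3] [-108.8   62.    50.2]
```

Request:
drive_tool --pt "-1 -109 63 50 0" --pt "-1 -109 63 50 0" --pt "-1 -109 63 50 0" --pt "-1 -109 63 50 0" --pt "-1 -109 63 50 0"

```text
clock: 1.8
position: [668.9, -110.3, 179.4]
ee_rot: [-0.114, 0.993, 0.0, -0.002]
contact_force: [-0.4, -0.0, -4.4]
gripper_width: 85.1
grasp_force: 0.0
```

```bash
python3 plan.py 670 -110 40
python3 - <<'E'
from h import *
s=arm.read_state();im=arm.get_image('wrist');cv2.imwrite('pics/w1.png',im)
E
```

```text
1.8 [ 668.9 -110.3  179.4] [ -1.7  -0.  139.3]
```

View pics/w1.png

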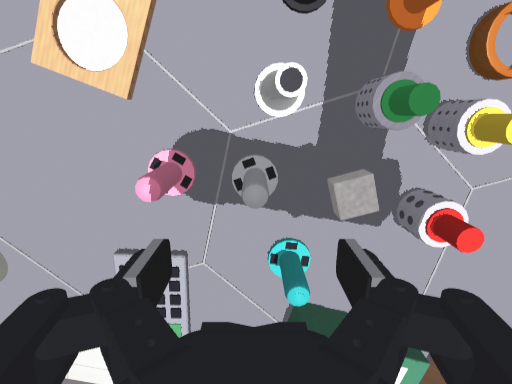

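The wrist view shows the kibbe disc at (255,178) and its post top near (256,195). Pink is at (170,173) and turquoise at (290,260).

Run:
```python
from h import *
s=arm.read_state()
for n,c,z in[('kib',(255,178),8),('kibtop',(256,190),84),('teal',(290,258),8),('pink',(171,173),8),('box',(353,194),28),('well',(94,32),4),('white',(281,89),6),('whitetop',(291,79),100),('green',(410,100),86),('red',(465,237),86)]: print(n,cast('wrist',c,z,s).round())
```

```text
kib [ 672. -110.    8.]
kibtop [ 665. -111.   84.]
teal [762. -44.   8.]
pink [ 688. -206.    8.]
box [660.  -2.  28.]
well [ 561. -305.    4.]
white [ 571. -105.    6.]
whitetop [ 571. -106.  100.]
green [563.  -7.  86.]
red [665.  88.  86.]
```

Request:
drive_tool --pt "-1 -2 0 50 0" --pt "-1 -2 0 100 0" --pt "-1 -2 0 130 0" --pt "-1 -2 0 139 0" --pt "-1 -2 0 139 0" --pt "1 -2 0 139 0" --pt "1 -2 0 139 0" --pt "1 -2 0 139 0" --pt "1 -2 0 139 0" --pt "1 -2 0 139 0" --pt "1 -2 0 139 0" --pt "1 -2 0 139 0"

```text
clock: 3.05
position: [672.0, -110.4, 43.5]
ee_rot: [-0.114, 0.993, -0.0, 0.001]
contact_force: [-1.9, 0.1, 1.1]
gripper_width: 24.4
grasp_force: 59.0
```

Request:
drive_tool --pt "1 0 0 -30 0" --pt "1 0 0 -75 0" --pt "1 0 0 -120 0" --pt "1 38 -41 -120 0" --pt "1 70 -75 -120 0" --pt "1 100 -108 -120 0" --pt "1 130 -140 -120 0" --pt "1 152 -164 -120 0" --pt "1 152 -164 -120 0" --pt "1 152 -164 -120 0"

```text
clock: 4.05
position: [559.5, -305.1, 161.4]
ee_rot: [-0.113, 0.994, 0.0, -0.001]
contact_force: [-1.0, -0.1, -5.5]
gripper_width: 24.0
grasp_force: 59.1
```

```bash
python3 plan.py 561 -304 50
python3 - <<'E'
from h import *
im=arm.get_image('wrist');cv2.imwrite('pics/w2.png',im)
E
```

```text
4.0 [ 559.5 -305.1  161.4] [ -1.8   0.6 111.4]
```

View pics/w2.png

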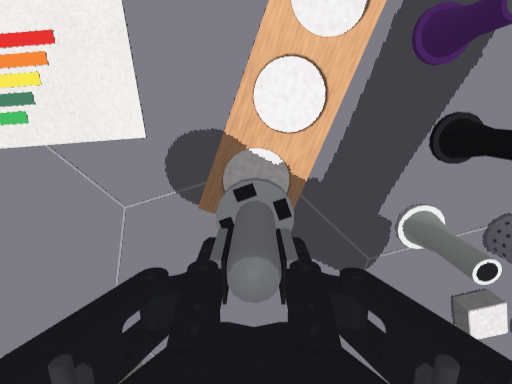

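The former is held upright with its disc at (255,212). The target well is just behind it and the middle well is at (290,94).

Run:
```python
from h import *
s=arm.read_state()
print(cast('wrist',(290,94),4,s).round(),cast('wrist',(256,185),4,s).round(),cast('wrist',(255,212),126,s).round())
```

```text
[ 466. -289.    4.] [ 567. -301.    4.] [ 556. -306.  126.]
```

Request:
drive_tool --pt "1 -2 1 40 0" --pt "1 -2 1 80 0" --pt "1 -2 1 100 0" --pt "1 -2 1 110 0" --pt "1 -2 1 113 0" --pt "1 -2 1 113 0" --pt "1 -2 1 113 0"

```text
clock: 4.8
position: [563.3, -303.2, 50.9]
ee_rot: [-0.114, 0.993, -0.001, 0.001]
contact_force: [-0.2, -0.5, -5.2]
gripper_width: 24.5
grasp_force: 59.1
```

Request:
drive_tool --pt "1 -1 0 2 0" --pt "1 -1 0 3 0" --pt "1 -1 0 3 0"

```text
clock: 5.1
position: [563.7, -303.1, 47.5]
ee_rot: [-0.114, 0.994, -0.0, 0.001]
contact_force: [-0.3, 1.4, -0.6]
gripper_width: 24.7
grasp_force: 59.4
```

Request:
drive_tool --pt "-1 0 0 0 0" --pt "-1 0 0 0 0" --pt "-1 0 0 0 0" --pt "-1 0 0 0 0" --pt "-1 0 0 0 0" --pt "-1 0 0 -40 0" --pt "-1 0 0 -85 0" --pt "-1 0 0 -133 0" --pt "-1 -11 48 -133 0" --pt "-1 -22 98 -133 0" --pt "-1 -33 146 -133 0" --pt "-1 -44 195 -133 0"

```text
clock: 6.3
position: [561.5, -102.1, 179.6]
ee_rot: [-0.113, 0.994, 0.0, 0.0]
contact_force: [0.3, 0.4, -4.0]
gripper_width: 85.7
grasp_force: 0.0
```

```bash
python3 plan.py 561 3 180
```

```text
6.3 [ 561.5 -102.1  179.6] [-23.2 102.5  -0.4]
```

Request:
drive_tool --pt "-1 -11 50 0 0" --pt "-1 -23 102 0 0" --pt "-1 -23 102 0 0" --pt "-1 -23 102 0 0"

```text
clock: 6.7
position: [561.1, 2.4, 179.4]
ee_rot: [-0.115, 0.993, -0.0, 0.0]
contact_force: [-0.7, -0.9, -5.0]
gripper_width: 85.5
grasp_force: 0.0
```

```bash
cat > hub.py <<'E'
# hub.py lo hi z : biggest colour blob in wrist view, its extent and cast centre
import sys
from h import *
s=arm.read_state();im=arm.get_image('wrist')
lo,hi,z=eval(sys.argv[1]),eval(sys.argv[2]),float(sys.argv[3])
m=cv2.inRange(cv2.cvtColor(im,cv2.COLOR_BGR2HSV),lo,hi);m[:40]=0;m[300:]=0
k,l,st,ce=cv2.connectedComponentsWithStats(m);i=1+st[1:,4].argmax()
g=cast('wrist',ce[i],z,s);print(s['position'].round(1),st[i],ce[i].round(),g.round(1))
for zz in (40,52,55): print(zz,tool(s,[g[0],g[1],zz]).round(1))
cv2.imwrite('pics/'+sys.argv[4],im)
E
python3 hub.py "(55,100,30)" "(85,255,255)" 67 w3.png
```

```text
[561.1   2.4 179.4] [ 238  165   38   42 1196] [256. 185.] [557.    2.9  67. ]
40 [  3.9   1.5 139.4]
52 [  3.9   1.5 127.4]
55 [  3.9   1.5 124.4]
```

View pics/w3.png

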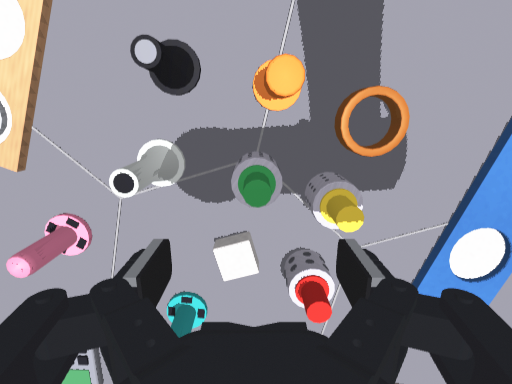

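The green hub at (256,185) is centred between the fingers. Yellow at (340,208) is clear to the side.

Request:
drive_tool --pt "-1 1 1 50 0" --pt "-1 1 1 90 0" --pt "-1 1 1 115 0" --pt "-1 1 1 126 0" --pt "-1 1 1 126 0" --pt "1 1 1 126 0" --pt "1 1 1 126 0" --pt "1 1 1 126 0" --pt "1 1 1 126 0" --pt "1 1 1 126 0" --pt "1 1 1 126 0" --pt "1 1 1 126 0"

```text
clock: 7.95
position: [560.6, 1.9, 54.1]
ee_rot: [-0.114, 0.993, -0.0, 0.001]
contact_force: [-2.3, 1.3, 0.7]
gripper_width: 24.4
grasp_force: 58.8
```

```bash
python3 plan.py 467 -290 180
```

```text
8.0 [560.6   1.9  54.1] [ 157.  -263.1 -126. ]
```

Request:
drive_tool --pt "1 0 0 -40 0" --pt "1 0 0 -85 0" --pt "1 0 0 -130 0" --pt "1 22 -38 -130 0" --pt "1 45 -75 -130 0" --pt "1 67 -113 -130 0" --pt "1 90 -150 -130 0" --pt "1 112 -188 -130 0" --pt "1 135 -226 -130 0" --pt "1 157 -263 -130 0" --pt "1 157 -263 -130 0" --pt "1 157 -263 -130 0"

```text
clock: 9.15
position: [465.4, -290.7, 182.4]
ee_rot: [-0.112, 0.994, 0.001, -0.001]
contact_force: [0.5, 0.7, -5.5]
gripper_width: 24.3
grasp_force: 59.3
```

```bash
python3 plan.py 467 -290 58
```

```text
9.2 [ 465.4 -290.7  182.4] [-1.900e+00  1.000e-01  1.244e+02]
```

Request:
drive_tool --pt "1 -2 0 45 0" --pt "1 -2 0 85 0" --pt "1 -2 0 110 0" --pt "1 -2 0 120 0" --pt "1 -2 0 123 0" --pt "1 -2 0 123 0" --pt "1 -2 0 123 0"

```text
clock: 9.85
position: [469.7, -289.7, 61.9]
ee_rot: [-0.114, 0.993, -0.001, 0.001]
contact_force: [-0.5, -0.5, -6.2]
gripper_width: 24.3
grasp_force: 59.4
```

Request:
drive_tool --pt "1 2 0 2 0" --pt "1 2 0 4 0" --pt "1 2 0 4 0"

```text
clock: 10.15
position: [467.0, -290.2, 58.1]
ee_rot: [-0.114, 0.993, -0.001, 0.001]
contact_force: [-2.2, 3.7, 4.4]
gripper_width: 25.0
grasp_force: 60.1
```

Request:
drive_tool --pt "-1 0 0 0 0" --pt "-1 0 0 0 0" --pt "-1 0 0 0 0" --pt "-1 0 0 0 0" --pt "-1 0 0 0 0" --pt "-1 0 0 -40 0" --pt "-1 0 0 -80 0" --pt "-1 0 0 -122 0" --pt "-1 -10 48 -122 0" --pt "-1 -20 97 -122 0" --pt "-1 -30 145 -122 0" --pt "-1 -40 193 -122 0"

```text
clock: 11.35
position: [461.5, -91.4, 178.5]
ee_rot: [-0.113, 0.994, 0.0, 0.0]
contact_force: [1.7, 1.4, -4.2]
gripper_width: 85.7
grasp_force: 0.0
```

```bash
python3 plan.py 460 2 180
```

```text
11.3 [461.5 -91.4 178.5] [-19.6  91.3  -1.5]
```

Request:
drive_tool --pt "-1 -10 46 0 0" --pt "-1 -20 92 0 0" --pt "-1 -20 92 0 0" --pt "-1 -20 92 0 0"

```text
clock: 11.75
position: [460.4, 2.2, 178.3]
ee_rot: [-0.115, 0.993, 0.0, -0.0]
contact_force: [-0.0, -0.6, -4.0]
gripper_width: 85.8
grasp_force: 0.0
```

```bash
python3 hub.py "(5,180,100)" "(16,255,255)" 69 w4.png
```

```text
[460.4   2.2 178.3] [ 233  154   44   58 1954] [255. 181.] [452.4   0.5  69. ]
40 [8.200e+00 1.000e-01 1.383e+02]
52 [8.200e+00 1.000e-01 1.263e+02]
55 [8.200e+00 1.000e-01 1.233e+02]
```

View pics/w4.png

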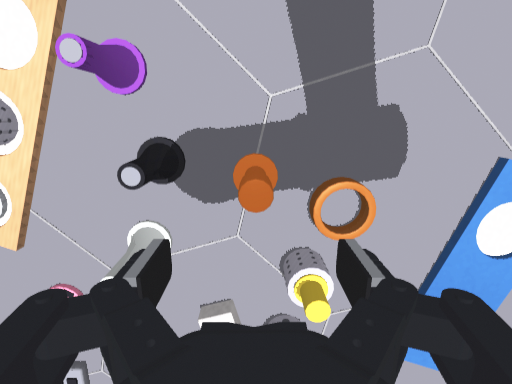

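The pusher is in line between the fingers: top (256,193), foot (255,176). Black at (160,160) and the tape at (343,208) are clear.

Request:
drive_tool --pt "-1 1 -1 50 0" --pt "-1 1 -1 90 0" --pt "-1 1 -1 115 0" --pt "-1 1 -1 126 0" --pt "-1 1 -1 126 0" --pt "1 1 -1 126 0" --pt "1 1 -1 126 0" --pt "1 1 -1 126 0" --pt "1 1 -1 126 0" --pt "1 1 -1 126 0" --pt "1 1 -1 126 0" --pt "1 1 -1 126 0"

```text
clock: 13.0
position: [460.4, 0.2, 53.1]
ee_rot: [-0.114, 0.993, 0.0, 0.001]
contact_force: [-1.4, -0.3, 4.9]
gripper_width: 30.5
grasp_force: 59.2
```

```bash
python3 plan.py 373 -277 180
```

```text
13.0 [4.604e+02 2.000e-01 5.310e+01] [ 147.7 -250.2 -127.1]
```

Request:
drive_tool --pt "1 0 0 -40 0" --pt "1 0 0 -85 0" --pt "1 0 0 -130 0" --pt "1 21 -36 -130 0" --pt "1 42 -72 -130 0" --pt "1 63 -107 -130 0" --pt "1 84 -143 -130 0" --pt "1 105 -179 -130 0" --pt "1 126 -215 -130 0" --pt "1 148 -250 -130 0" --pt "1 148 -250 -130 0" --pt "1 148 -250 -130 0"

```text
clock: 14.2
position: [371.1, -277.5, 181.4]
ee_rot: [-0.112, 0.994, 0.001, -0.001]
contact_force: [0.1, 0.6, -5.8]
gripper_width: 31.0
grasp_force: 59.7
```

```bash
python3 plan.py 373 -277 60
```

```text
14.2 [ 371.1 -277.5  181.4] [-2.100e+00 -1.000e-01  1.214e+02]
```

Request:
drive_tool --pt "1 0 0 45 0" --pt "1 0 0 85 0" --pt "1 0 0 110 0" --pt "1 0 0 120 0" --pt "1 0 0 123 0" --pt "1 0 0 123 0" --pt "1 0 0 123 0"

```text
clock: 14.9
position: [373.3, -277.1, 60.6]
ee_rot: [-0.114, 0.993, -0.001, 0.001]
contact_force: [0.3, 0.0, -6.2]
gripper_width: 30.6
grasp_force: 59.7
```

Request:
drive_tool --pt "1 0 0 2 0" --pt "1 0 0 4 0" --pt "1 0 0 4 0"

```text
clock: 15.2
position: [373.0, -277.2, 57.1]
ee_rot: [-0.114, 0.993, -0.001, 0.001]
contact_force: [-1.7, 3.6, 6.1]
gripper_width: 30.1
grasp_force: 60.6
```

Request:
drive_tool --pt "-1 0 0 0 0" --pt "-1 0 0 0 0" --pt "-1 0 0 0 0" --pt "-1 0 0 0 0" --pt "-1 0 0 0 0" --pt "-1 0 0 -40 0" --pt "-1 0 0 -80 0" --pt "-1 0 0 -122 0" --pt "-1 -44 23 -122 0" --pt "-1 -88 46 -122 0" --pt "-1 -132 70 -122 0" --pt "-1 -176 92 -122 0"

```text
clock: 16.4
position: [523.8, -146.2, 177.5]
ee_rot: [-0.114, 0.994, 0.0, 0.0]
contact_force: [0.5, -1.7, -3.1]
gripper_width: 85.5
grasp_force: 0.0
```

```bash
python3 plan.py 572 -105 180
```

```text
16.4 [ 523.8 -146.2  177.5] [-56.3  29.2  -2.5]
```

Request:
drive_tool --pt "-1 -28 15 -2 0" --pt "-1 -56 29 -2 0" --pt "-1 -56 29 -2 0" --pt "-1 -56 29 -2 0"

```text
clock: 16.8
position: [570.6, -106.3, 178.5]
ee_rot: [-0.114, 0.993, 0.0, -0.001]
contact_force: [-1.1, -0.1, -4.3]
gripper_width: 85.3
grasp_force: 0.0
```

```bash
python3 plan.py 572 -105 50; python3 -c "
from h import *
cv2.imwrite('pics/w5.png',arm.get_image('wrist'))"
```

```text
16.8 [ 570.6 -106.3  178.5] [ -1.9   0.9 128.5]
```

View pics/w5.png

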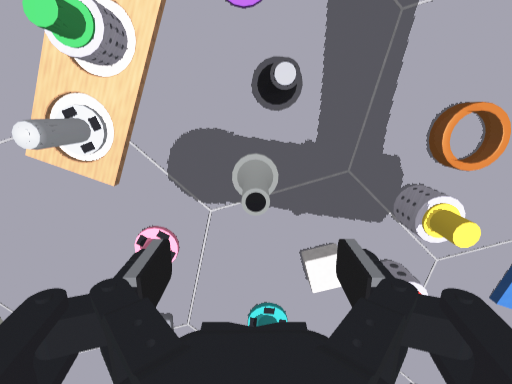

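The funnel is centred at (255,180) with its mouth at (256,202). The former and the green drum sit well in their wells.

Request:
drive_tool --pt "-1 -1 1 40 0" --pt "-1 -1 1 85 0" --pt "-1 -1 1 115 0" --pt "-1 -1 1 126 0" --pt "-1 -1 1 126 0" --pt "1 -1 1 126 0" --pt "1 -1 1 126 0" --pt "1 -1 1 126 0" --pt "1 -1 1 126 0" --pt "1 -1 1 126 0" --pt "1 -1 1 126 0" --pt "1 -1 1 126 0"

```text
clock: 18.05
position: [572.1, -105.5, 54.3]
ee_rot: [-0.114, 0.993, -0.0, 0.001]
contact_force: [-1.1, 0.4, 2.5]
gripper_width: 23.2
grasp_force: 58.6
```

```bash
python3 plan.py 457 314 185
```

```text
18.1 [ 572.1 -105.5   54.3] [  17.   434.6 -130.9]
```

Request:
drive_tool --pt "1 0 0 -40 0" --pt "1 0 0 -85 0" --pt "1 0 0 -132 0" --pt "1 2 48 -132 0" --pt "1 4 96 -132 0" --pt "1 6 144 -132 0" --pt "1 8 192 -132 0" --pt "1 10 240 -132 0" --pt "1 12 288 -132 0" --pt "1 14 336 -132 0" --pt "1 15 384 -132 0" --pt "1 17 420 -132 0"

```text
clock: 19.25
position: [458.8, 302.1, 184.5]
ee_rot: [-0.114, 0.993, -0.0, -0.0]
contact_force: [0.2, -0.3, -5.4]
gripper_width: 23.3
grasp_force: 59.1
```

```bash
python3 plan.py 457 314 185
```

```text
19.2 [458.8 302.1 184.5] [-1.  12.  -0.5]
```

Request:
drive_tool --pt "1 -1 13 0 0" --pt "1 -1 13 0 0" --pt "1 -1 13 0 0"

```text
clock: 19.55
position: [457.9, 311.8, 184.6]
ee_rot: [-0.113, 0.994, -0.001, -0.001]
contact_force: [-0.7, -0.3, -5.4]
gripper_width: 23.4
grasp_force: 59.1
```

```bash
python3 plan.py 457 314 60; python3 -c "
from h import *
im=arm.get_image('wrist');cv2.imwrite('pics/w6.png',im)
im=arm.get_image('top');cv2.imwrite('pics/t6.png',im)"
```

```text
19.6 [457.9 311.8 184.6] [1.000e-01 2.500e+00 1.246e+02]
```

View pics/w6.png

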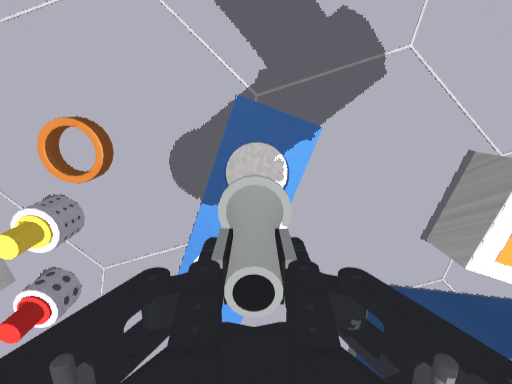

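The funnel is held, with its flange at (254,207). The near blue well sits behind it at about (257,172).

Run:
```python
from h import *
s=arm.read_state()
for c,z in[((257,173),4),((257,142),4),((226,173),4),((288,173),4),((254,207),136)]:print(cast('wrist',c,z,s).round(1))
```

```text
[456.6 313.5   4. ]
[421.3 305.3   4. ]
[464.8 277.8   4. ]
[448.4 349.3   4. ]
[454.9 309.5 136. ]
```

Request:
drive_tool --pt "1 1 2 45 0" --pt "1 1 2 85 0" --pt "1 1 2 112 0" --pt "1 1 2 122 0" --pt "1 1 2 125 0" --pt "1 1 2 125 0" --pt "1 1 2 125 0"

```text
clock: 20.35
position: [457.7, 315.1, 62.0]
ee_rot: [-0.114, 0.994, 0.001, 0.001]
contact_force: [-0.3, 0.1, -5.2]
gripper_width: 23.4
grasp_force: 59.2
```

Request:
drive_tool --pt "1 0 -1 2 0" --pt "1 0 -1 4 0" --pt "1 0 -1 4 0"

```text
clock: 20.65
position: [457.6, 314.1, 58.3]
ee_rot: [-0.114, 0.993, 0.001, 0.001]
contact_force: [-2.6, -1.1, 5.2]
gripper_width: 23.1
grasp_force: 60.0
```

Request:
drive_tool --pt "-1 0 0 0 0" --pt "-1 0 0 0 0" --pt "-1 0 0 0 0" --pt "-1 0 0 0 0" --pt "-1 0 0 0 0" --pt "-1 0 0 -40 0" --pt "-1 0 0 -80 0" --pt "-1 0 0 -122 0" --pt "-1 -25 -42 -122 0" --pt "-1 -50 -84 -122 0" --pt "-1 -75 -126 -122 0" --pt "-1 -100 -168 -122 0"

```text
clock: 21.85
position: [593.3, 171.0, 178.4]
ee_rot: [-0.114, 0.993, 0.0, 0.0]
contact_force: [0.0, 1.0, -3.8]
gripper_width: 85.8
grasp_force: 0.0
```

```bash
python3 plan.py 667 95 180
```

```text
21.9 [593.3 171.  178.4] [-54.6 -90.8  -1.6]
```

Request:
drive_tool --pt "-1 -24 -40 -1 0" --pt "-1 -48 -80 -1 0" --pt "-1 -54 -91 -1 0" --pt "-1 -54 -91 -1 0" --pt "-1 -54 -91 -1 0"

```text
clock: 22.35
position: [664.8, 96.2, 178.8]
ee_rot: [-0.114, 0.994, 0.0, -0.001]
contact_force: [-0.9, 0.1, -3.8]
gripper_width: 85.4
grasp_force: 0.0
```

```bash
python3 hub.py "(170,120,60)" "(180,255,255)" 67 w7.png; python3 plan.py 667 95 53
```

```text
[664.8  96.2 178.8] [261 202   4   4   4] [262. 204.] [676.9 106.6  67. ]
40 [-14.3   7.3 138.8]
52 [-14.3   7.3 126.8]
55 [-14.3   7.3 123.8]
22.4 [664.6  96.8 179.2] [ -2.   -2.3 126.2]
```

View pics/w7.png

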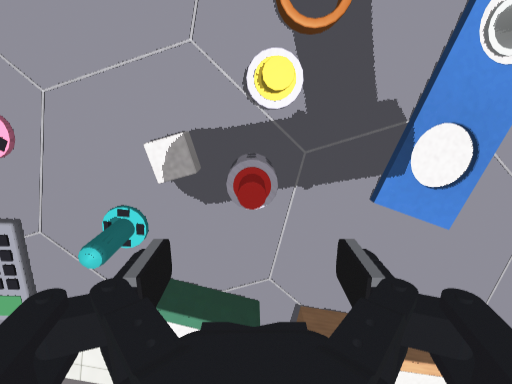

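The red drum is at (252,183), top (251,190), slightly left of the centre line. The far blue well is at (442,155).

Run:
```python
from h import *
s=arm.read_state()
for c,z in[((251,190),86),((252,183),48),((442,155),4)]:print(cast('wrist',c,z,s).round(1))
```

```text
[661.2  92.5  86. ]
[664.   93.8  48. ]
[593.5 299.7   4. ]
```

Request:
drive_tool --pt "-1 -1 -3 50 0" --pt "-1 -1 -3 90 0" --pt "-1 -1 -3 115 0" --pt "-1 -1 -3 126 0" --pt "-1 -1 -3 126 0" --pt "1 -1 -3 126 0" --pt "1 -1 -3 126 0" --pt "1 -1 -3 126 0" --pt "1 -1 -3 126 0" --pt "1 -1 -3 126 0" --pt "1 -1 -3 126 0" --pt "1 -1 -3 126 0"

```text
clock: 23.6
position: [667.7, 93.3, 54.4]
ee_rot: [-0.114, 0.994, 0.0, 0.001]
contact_force: [-2.1, 0.9, 1.5]
gripper_width: 24.7
grasp_force: 58.7
```

```bash
python3 plan.py 596 296 180
```

```text
23.6 [667.7  93.3  54.4] [  23.8  213.6 -125.6]
```

Request:
drive_tool --pt "1 0 0 -40 0" --pt "1 0 0 -85 0" --pt "1 0 0 -128 0" --pt "1 5 46 -128 0" --pt "1 10 92 -128 0" --pt "1 16 138 -128 0" --pt "1 21 184 -128 0" --pt "1 24 214 -128 0" --pt "1 24 214 -128 0" --pt "1 24 214 -128 0"

```text
clock: 24.6
position: [594.5, 296.5, 179.9]
ee_rot: [-0.114, 0.993, -0.001, -0.001]
contact_force: [-0.3, -0.6, -5.3]
gripper_width: 24.3
grasp_force: 59.4
```

```bash
python3 plan.py 595.5 297 60
```

```text
24.6 [594.5 296.5 179.9] [ -1.4   0.4 119.9]
```

Request:
drive_tool --pt "1 0 0 45 0" --pt "1 0 0 85 0" --pt "1 0 0 108 0" --pt "1 0 0 117 0" --pt "1 0 0 119 0" --pt "1 0 0 119 0" --pt "1 0 0 119 0"

```text
clock: 25.3
position: [596.6, 296.6, 64.2]
ee_rot: [-0.114, 0.994, 0.001, 0.002]
contact_force: [-0.9, 0.6, -6.0]
gripper_width: 24.6
grasp_force: 59.4
```

Request:
drive_tool --pt "1 0 0 3 0" --pt "1 0 0 6 0" --pt "1 0 0 6 0"

```text
clock: 25.6
position: [596.2, 296.9, 58.4]
ee_rot: [-0.114, 0.993, 0.0, 0.001]
contact_force: [-2.7, 1.0, 1.8]
gripper_width: 24.4
grasp_force: 60.0
```

Request:
drive_tool --pt "-1 0 0 0 0" --pt "-1 0 0 0 0" --pt "-1 0 0 0 0" --pt "-1 0 0 0 0" --pt "-1 0 0 0 0" --pt "-1 0 0 -40 0" --pt "-1 0 0 -85 0" --pt "-1 0 0 -130 0" --pt "-1 40 -30 -130 0" --pt "-1 80 -60 -130 0" --pt "-1 120 -100 -130 0" --pt "-1 150 -140 -130 0"

```text
clock: 26.8
position: [481.9, 130.6, 186.4]
ee_rot: [-0.114, 0.993, 0.0, 0.0]
contact_force: [0.1, -1.0, -4.8]
gripper_width: 85.4
grasp_force: 0.0
```

Request:
drive_tool --pt "-1 0 -45 0 0" --pt "-1 0 -90 0 0" --pt "-1 0 -120 0 0" --pt "-1 0 -120 0 0"

```text
clock: 27.2
position: [510.8, 12.1, 186.3]
ee_rot: [-0.111, 0.994, -0.0, -0.0]
contact_force: [-1.0, 0.4, -4.6]
gripper_width: 85.2
grasp_force: 0.0
```

Run:
```python
from h import *
a=arm.get_image('top');b=arm.get_image('side')
cv2.imwrite('pics/end.png',np.vstack([cv2.resize(a[150:320,100:420],None,fx=1.9,fy=1.9),cv2.resize(b[120:340,150:400],None,fx=1.2,fy=1.2)[:, :].copy() if 0 else cv2.resize(b[130:340,100:420],(608,277))]))
```

```text
(no output)
```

View pics/end.png

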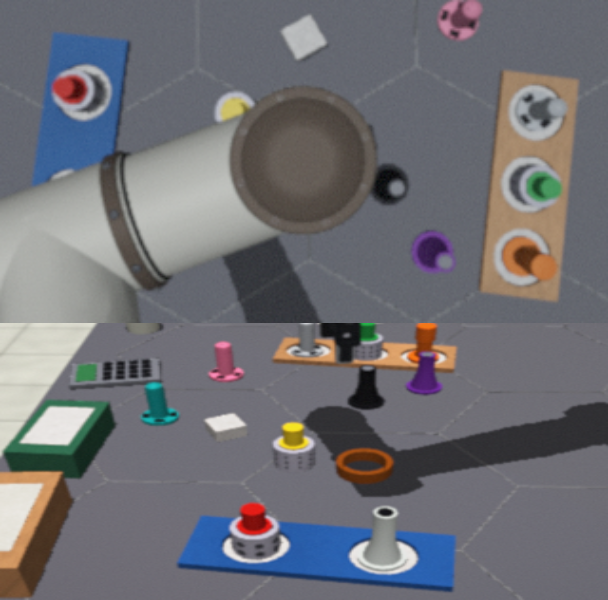

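The end view shows all five parts upright in their wells and the two spares standing where they were.

```bash
python3 -c "
from bench import arm
print(arm.job_done())"
```

```text
the job is handed in; nothing more can be done
None
```

I placed all five parts in wells of their proper trays, left both spares standing, and handed the job in at about 27 s; `job_done()` returned no verdict, and the last pictures show every part upright and seated.

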